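Fold out the nailing rest and lay the batten on it

TASK

Push the folding prop leg of the wooden nailing rest out sideways until it meets its stop screw, and lean on it there for a moment with a clear push of about 10 N, never more than 18 N, so that it is fully home. Then lay the long pine batten straight along the rest, in the cradle of the post and on the head of the leg, centred between the two, without dropping or ramming it, and let go. Leave the short offcut, the hammer and the tin where they are.

Things in the scene. Friction and masses are not known exactly. Their poses are not given: they have to be found in the camera images.
- rest: wooden nailing rest fixed to the bench: foot plate 215 x 110 x 15 mm, pine post with a cradle on top, steel hinge pin carrying the prop leg. Origin: on the bench, midway between the post's seat and the leg's seat once the leg is out. x from post to hinge: the batten's line; z up. Post's seat at x = -110 mm, hinge axis at -60, leg's seat when out near +110, all at about y = 0.
- rest_hinge (a point): point on the vertical hinge axis of the prop leg, 70 mm above the bench; its axes are those of the rest.
- leg (a joint): prop leg's angle about the vertical hinge, rad: 0 folded (leg along the rest's +y), grows clockwise from above, 1.571 when along the rest's +x. It stops rigidly somewhere from 1.41 to 1.73, as the screw is set. Friction about 0.3 N m; stays where left. Rail 20 mm thick, 50 to 88 mm above the bench, sides free to push 25 to 150 mm from the hinge; open air below.
- leg_head (a point): middle of the flat seat on the leg's head, 170 mm from the hinge axis, 100 mm above the bench; turns with the leg; y points from the hinge along the leg, x to the side towards which it opens. The head is 96 mm wide across the leg, 36 mm along it, 14 mm thick, without lips; below it a foot, 24 x 26 mm, reaches down to the bench.
- batten_mid (a point): centre of the long loose pine batten, 290 x 36 x 36 mm, 0.13 to 0.27 kg, lying on the bench; x along its length, z up.
- offcut: short loose pine offcut, 150 x 36 x 36 mm, same section as the batten; origin under its centre, x along it. Bystander.
- hammer: hammer lying on the bench, about 260 mm long, lying crosswise beyond the work; origin under its middle. Bystander.
- tin: plain closed steel tin of nails, 70 mm across and 90 mm high, standing; origin under its centre. Bystander.
- post_seat (a point): middle of the flat seat of the post's cradle, 100 mm above the bench, axes of the rest. The seat is 36 mm long along the batten's line, between two rounded lips 48 mm apart that rise 14 mm above it; 68 mm wide over all.
- stop_block: fixed wooden block, 24 x 20 mm and 80 mm high, on the foot plate at the rest's x = +15 mm, y = -45 mm (origin at bench level, axes of the rest). Out of it a steel stop screw, 10 mm thick, points to +y at 66 mm height; the leg's rail meets its tip 75 mm from the hinge. How far the screw is set out differs each time by up to 22 mm and is not told.

How it is judged:
By the outcome, as a careful person would: the job done as asked, in the order asked, and still so for the second after the job is handed in, with the robot touching nothing.
It also fails if it takes over 72 s, if anything falls off the work surface, if the arm or the gripper's body presses on something with over 40 N, if the wrist force passes 120 N, or if a joint passes its speed limit or range.

ROBOT

A 7-joint arm with a two-finger parallel gripper is mounted at the origin on the work surface. World frame = base frame: x ahead of the robot, y to its left, z up, the work surface at z = 0. Lengths are in m, angles in rad, forces in N, time in s.
With the tool pointing down it reaches from about 0.425 to 0.925 m from the base axis. Payload 6.8 kg.
Tool frame: the origin (TCP) lies midway between the tips of the shut fingers; the grasp point (between the pads) lies 19 mm behind it (bot.grasp_offset is the distance from the TCP to the grasp point, in m); z points along the fingers, x is the direction in which the jaws open and shut, and the axes are right-handed (so a half turn about z gives the same grasp; the last joint's range is limited). The gripper opens to 85 mm and grips with 20 to 120 N. Pads are 22 mm wide; open, the fingers measure 114 mm over their backs; the gripper's body (76 mm by 85 mm) begins 54 mm behind the grasp point. The pads swing forward as they close: fully open they stand 13 mm farther back than shut.
Start: joints at [-1.425, 0.477, 0.022, 1.555, -0.011, 1.109, -0.083], TCP at [0.169, 0.653, 0.231] pointing down, gripper open.
Joint ranges: [-2.96, 2.96], [-0.34, 2.1], [-1.41, 1.46], [0.24, 2.44], [-1.37, 4.51], [0.17, 1.92], [-2.96, 2.96]. Speed limits (rad/s): [2.39, 2.39, 3.14, 3.14, 3.14, 3.14, 3.14].

INTERFACE

Orientations are given as a unit quaternion [w, x, y, z].
In Python, from station import bot, imaging gives the robot as it stands. The module is installed in compiled form; this text tells all that it offers.
- The arm moves only by the tool apply_moves, never from a script. Its argument "increments" is a list of rows, each a list of 7 numbers: the shift along the tool's x, y, z in mm, then the turn, a rotation vector about the tool's x, y, z in degrees, then the closure, from -1 (fully open) to 1 (shut). In form: [[dx, dy, dz, rx, ry, rz, grip], ...]. A call has exactly 8 rows; each row shifts and turns the pose as measured when the row begins, along the tool's axes as they then stand; what a row does not reach is not made up. A row lasts 1/8 s, in which the tool goes at most 62.5 mm and 10.7 degrees, less where a joint would pass 70% of its speed; a pose out of reach is approached as far as the arm can. A call with a gripper value outside its range is refused whole. The fingers move at their own pace and stop on an object; "grip_force" is the grip in N (left out, the last holds). Time passes only in rows, so rows that do not move let the fingers close, or fill a call up. It gives the time, the measured TCP pose, the force and the opening at its end, in the units of the state.
- bot.get_obs(): the state, without advancing time (a new reading comes with each control period).
- imaging.read_camera(name): name is "scene" or "top" or "wrist"; returns the picture (480x640x3 uint8, red, green, blue); there is no depth.
- imaging.get_calibration(name): a dict with "K" (3x3 intrinsics, pixels), "k1" (the pictures are not rectified: a ray, as slopes to the right and down, at radius r is drawn at 1 + k1 r^2 times it, then the intrinsics apply), "extrinsics" (4x4, takes a point from camera to world coordinates). Camera axes: x right, y down, z forward; pixel columns grow to the right and rows downward; lengths in m; the calibration is good to about 2 mm. A picture is of the moment at which its call begins: read the wrist's pose just before it. get_calibration takes no time and is no camera call; for the wrist camera it gives the pose at the moment of the call.
- bot.hand_in(): hands the job in, once; it reports no verdict.
The state is a dict: "t": time; "q": joint angles; "joint_vel": joint speeds; "joint_torque": joint torques, N m; "eef_pos": TCP position; "tool_rot": TCP orientation; "contact_force": force on the tool from outside, world axes, zero at the start; "torque": the same for the moment, N m; "gripper_width": opening from 0.0 (shut) to 1.0 (fully open).
Only numpy, scipy, OpenCV 4.12 (cv2) and the standard library are available. Lean on these libraries where they do the work, as an engineer would, in place of code of your own. Each camera call takes 0.05 s, during which the arm holds its last target.

## Working session

There is one attempt and no reset: what is moved stays moved. The work goes in short steps, Python scripts to look and compute and a tool call to move; the robot and the scene stay as the last step left them, time stands still between calls to the robot, and variables do not carry over. Pictures are saved under pics/ and viewed, and the job is handed in when it is done.

Besides the shell and the picture viewer there is one more tool, called after "Call:" as a command line: name --pt "numbers of a row" for each row, then --argument value for the rest. apply_moves: Moves the arm, as the interface text tells. Its arguments: {"type":"object","properties":{"increments":{"type":"array","items":{"type":"array","items":{"type":"number"}}},"grip_force":{"type":"number"}},"required":["increments"]}

```bash
mkdir -p pics; ls; python3 - <<'E'
from station import bot, imaging
import cv2, numpy as np
np.set_printoptions(precision=4,suppress=True)
for n in ["scene","top","wrist"]:
    im=imaging.read_camera(n); cv2.imwrite(f"pics/{n}0.png",im[:,:,::-1])
    c=imaging.get_calibration(n); print(n,c["K"],c["k1"]); print(c["extrinsics"])
print(bot.get_obs(), bot.grasp_offset)
E
```

```text
pics
scene [[519.3539   0.     316.1976]
 [  0.     519.3539 240.8881]
 [  0.       0.       1.    ]] 0.01789602982728863
[[-0.0079  0.5549 -0.8319  1.4911]
 [ 0.9998 -0.0098 -0.016  -0.0354]
 [-0.017  -0.8319 -0.5547  0.7019]
 [ 0.      0.      0.      1.    ]]
top [[457.623    0.     325.6538]
 [  0.     457.623  237.3029]
 [  0.       0.       1.    ]] -0.00969421655339425
[[-0.0048 -0.996   0.0894  0.5101]
 [-0.9999  0.0035 -0.0141 -0.0554]
 [ 0.0137 -0.0895 -0.9959  1.2792]
 [ 0.      0.      0.      1.    ]]
wrist [[388.8775   0.     320.2439]
 [  0.     388.8775 238.8619]
 [  0.       0.       1.    ]] -0.0591814965481283
[[ 0.2505  0.9312  0.2648  0.1016]
 [ 0.9681 -0.2405 -0.0701  0.6711]
 [-0.0016  0.2739 -0.9618  0.3743]
 [ 0.      0.      0.      1.    ]]
{'t': 0.15, 'q': array([-1.4251,  0.4776,  0.0224,  1.5562, -0.0115,  1.1093, -0.0831]), 'joint_vel': array([ 0.0005, -0.0017,  0.0009, -0.0038, -0.0006,  0.0015, -0.0011]), 'joint_torque': array([  0.003 , -59.6923,   1.6105, -28.1493,   0.0127,   0.0065,
        -0.    ]), 'eef_pos': array([0.1694, 0.6529, 0.2306]), 'tool_rot': array([ 0.0005,  0.7909,  0.6119, -0.0005]), 'contact_force': array([ 0.3583, -0.3353, -0.4438]), 'torque': array([ 0.0599, -0.0034,  0.0808]), 'gripper_width': 0.9987494544116768} 0.0187
```

View pics/top0.png

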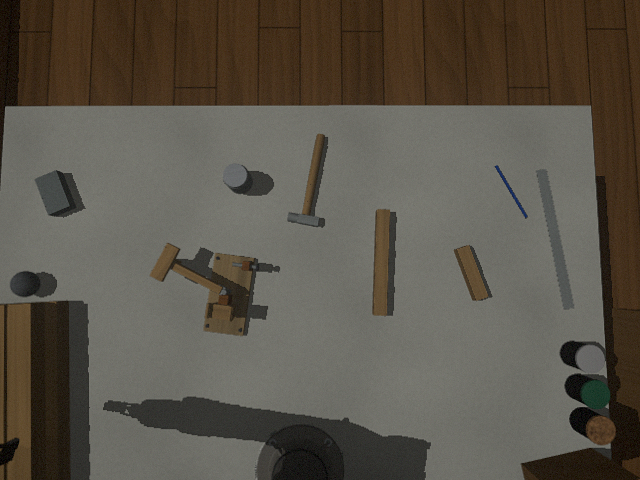

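View pics/scene0.png

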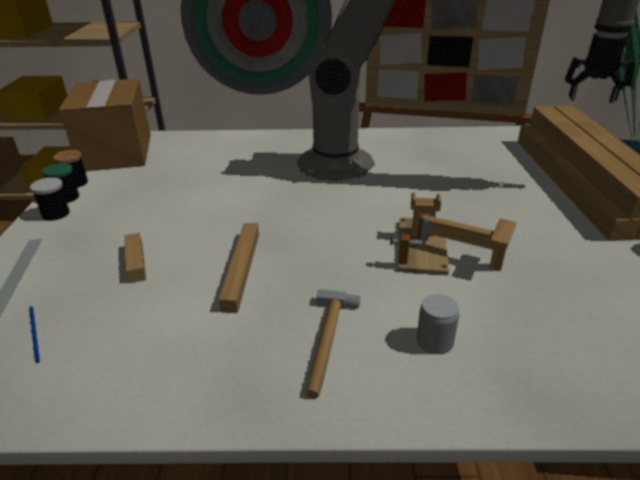

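```bash
python3 - <<'E'
import cv2
im=cv2.imread("pics/top0.png")
cv2.imwrite("pics/top0r.png",cv2.resize(im[230:345,140:290],None,fx=5.2,fy=5.2,interpolation=cv2.INTER_CUBIC))
cv2.imwrite("pics/top0b.png",cv2.resize(im[190:330,350:510],None,fx=4.2,fy=4.2,interpolation=cv2.INTER_CUBIC))
im=cv2.imread("pics/scene0.png")
cv2.imwrite("pics/scene0r.png",cv2.resize(im[180:290,380:530],None,fx=5.2,fy=5.2,interpolation=cv2.INTER_CUBIC))
E
```

```text
(no output)
```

View pics/top0r.png

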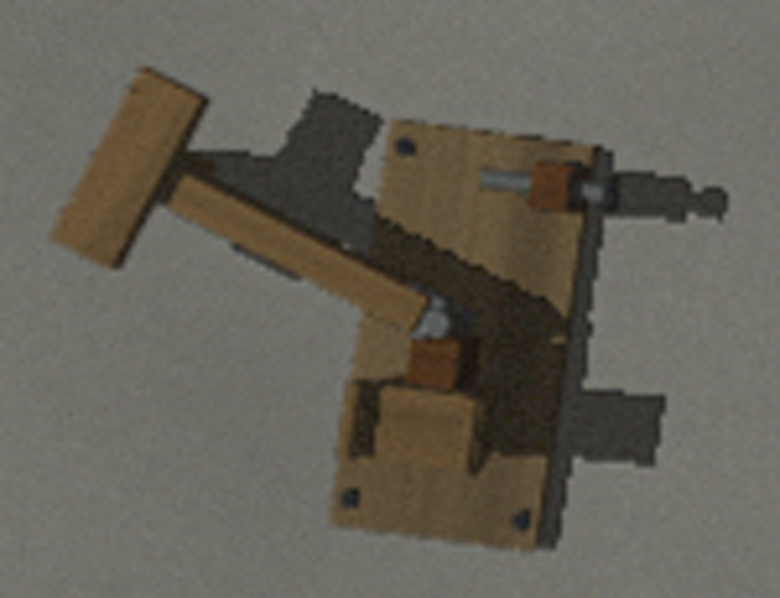

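View pics/top0b.png

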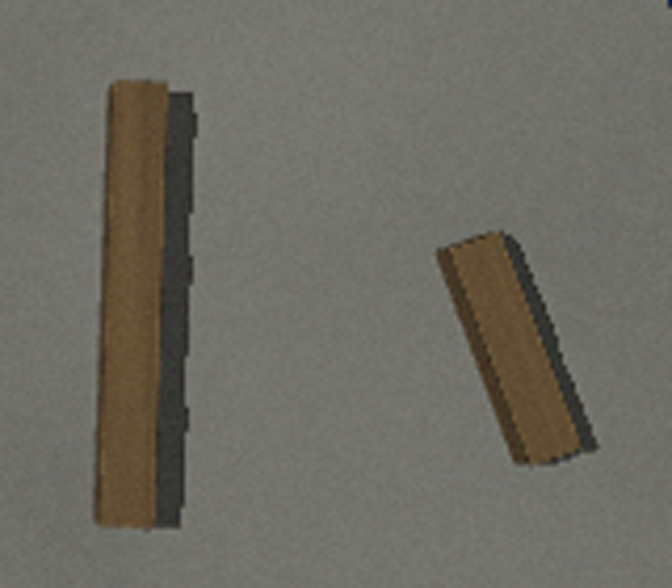

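View pics/scene0r.png

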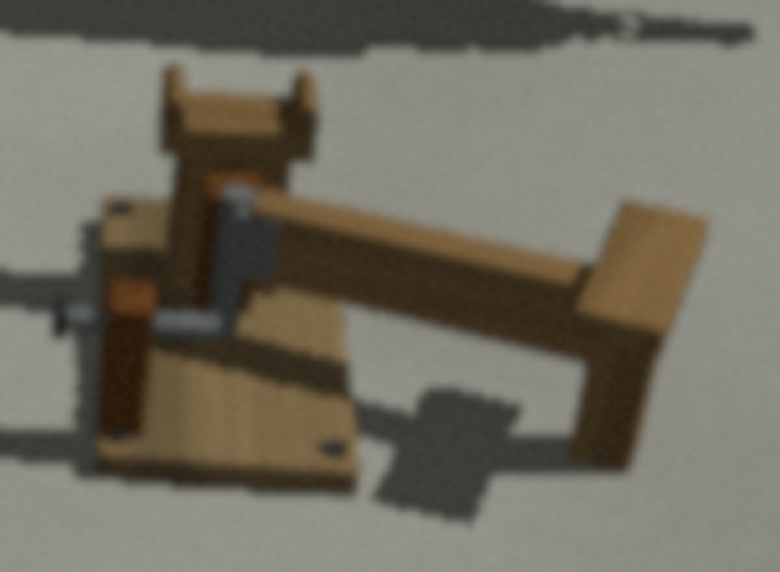

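```bash
cat > h.py <<'E'
import numpy as np, cv2
from scipy.spatial.transform import Rotation as R
CAL={}
def cal(n):
    from station import imaging
    if n=="wrist": return imaging.get_calibration(n)
    if n not in CAL: CAL[n]=imaging.get_calibration(n)
    return CAL[n]
def proj(n,P,c=None):
    c=c or cal(n); T=np.linalg.inv(np.array(c["extrinsics"])); P=np.atleast_2d(P)
    p=P@T[:3,:3].T+T[:3,3]; s=p[:,:2]/p[:,2:]; r2=(s**2).sum(1,keepdims=True)
    s=s*(1+c["k1"]*r2); K=np.array(c["K"]); return s*[K[0,0],K[1,1]]+K[:2,2]
def back(n,uv,z,c=None):
    c=c or cal(n); K=np.array(c["K"]); E=np.array(c["extrinsics"]); uv=np.atleast_2d(uv).astype(float)
    d=(uv-K[:2,2])/[K[0,0],K[1,1]]; s=d.copy()
    for _ in range(20): s=d/(1+c["k1"]*(s**2).sum(1,keepdims=True))
    r=np.c_[s,np.ones(len(s))]@E[:3,:3].T; t=(z-E[2,3])/r[:,2]
    return E[:3,3]+r*t[:,None]
def crop(pts,f,x0,y0): return (np.array(pts,float)+.5)/f-.5+[x0,y0]
E
cat > fit.py <<'E'
from h import *
from scipy.optimize import least_squares
np.set_printoptions(precision=4,suppress=True)
foot=crop([(392,120),(600,146),(332,522),(537,550)],5.2,140,230)
head=crop([(146,67),(209,102),(119,268),(51,238)],5.2,140,230)
heads=crop([(708,222),(660,332),(580,305),(625,200)],5.2,380,180) 
def RT(x,y,a,P): 
    c,s=np.cos(a),np.sin(a); P=np.array(P,float); return np.c_[x+c*P[:,0]-s*P[:,1],y+s*P[:,0]+c*P[:,1],P[:,2]]
print(back("top",foot,.015)); print(back("top",head,.1)); print(back("scene",heads,.1))
bat=crop([(112,82),(167,82),(155,525),(97,525)],4.2,350,190)
b=back("top",bat,.036); print(b, b.mean(0), np.linalg.norm(b[0]-b[3]),np.linalg.norm(b[0]-b[1]))
def model(p):
    x,y,a,th,cx=p
    F=RT(x,y,a,[(cx+.1075,.055,.015),(cx+.1075,-.055,.015),(cx-.1075,.055,.015),(cx-.1075,-.055,.015)])
    # leg dir: angle pi/2-th ; y_leg=dir, x_leg= opening side
    d=np.array([np.sin(th),np.cos(th)]); o=np.array([np.cos(th),-np.sin(th)])
    h=np.array([-.06,0])
    H=[h+d*(.17+l)+o*w for l,w in [(.018,.048),(-.018,.048),(-.018,-.048),(.018,-.048)]]
    H=RT(x,y,a,[(*q,.1) for q in H]); 
    return F,H
def res(p):
    F,H=model(p)
    return np.r_[(proj("top",F)-foot).ravel(),(proj("top",H)-head).ravel()]
s=least_squares(res,[.45,.18,-.1,.4,-.03])
print(s.x, s.fun.reshape(-1,2)); F,H=model(s.x); print(H); print(proj("scene",H)-heads)
x,y,a,th,cx=s.x
print("hinge",RT(x,y,a,[(-.06,0,.07)]),"post",RT(x,y,a,[(-.11,0,.1)]),"legseat",RT(x,y,a,[(.11,0,.1)]))
tip=crop([(480,180)],5.2,140,230); w=back("top",tip,.066)[0]; c,sn=np.cos(a),np.sin(a); d=w[:2]-[x,y]; print("tip rest",c*d[0]+sn*d[1],-sn*d[0]+c*d[1])
E
python3 fit.py
```

```text
[[0.5822 0.2322 0.015 ]
 [0.568  0.1219 0.015 ]
 [0.372  0.2601 0.015 ]
 [0.357  0.153  0.015 ]]
[[0.6041 0.3349 0.1   ]
 [0.5866 0.3034 0.1   ]
 [0.505  0.3456 0.1   ]
 [0.5199 0.3794 0.1   ]]
[[0.5232 0.3808 0.1   ]
 [0.6048 0.3369 0.1   ]
 [0.585  0.311  0.1   ]
 [0.5048 0.3516 0.1   ]]
[[ 0.699  -0.2125  0.036 ]
 [ 0.6989 -0.2486  0.036 ]
 [ 0.4122 -0.2359  0.036 ]
 [ 0.4124 -0.1987  0.036 ]] [ 0.5556 -0.2239  0.036 ] 0.2869416624372438 0.03606800257439954
[ 0.5341  0.1825 -0.1379  0.3474 -0.0649] [[ 0.3956 -0.5828]
 [-0.0959 -0.2584]
 [-0.2375  0.428 ]
 [ 0.4435  0.4631]
 [ 0.1105 -0.2799]
 [ 0.2329 -0.5487]
 [-0.7939  0.7552]
 [-0.0166 -0.0162]]
[[0.6048 0.3347 0.1   ]
 [0.588  0.3028 0.1   ]
 [0.5031 0.3476 0.1   ]
 [0.5199 0.3794 0.1   ]]
[[-10.3227  21.1819]
 [-18.9893  -4.3484]
 [  6.5927 -20.5794]
 [ 14.8741   3.4387]]
hinge [[0.4747 0.1908 0.07  ]] post [[0.4251 0.1976 0.1   ]] legseat [[0.6431 0.1674 0.1   ]]
tip rest 0.015336219232856331 -0.004967020497638477
```

```bash
cat >> h.py <<'E'
def to(x=None,y=None,z=None,ang=None,o=None):
    """total shift in tool axes (mm) to target TCP; ang = desired world angle of tool y, deg (tool down)"""
    if o is None:
        from station import bot; o=bot.get_obs()
    q=o["tool_rot"]; Rm=R.from_quat([q[1],q[2],q[3],q[0]]).as_matrix(); p=np.array(o["eef_pos"])
    t=np.array([p[i] if v is None else v for i,v in enumerate((x,y,z))])
    print("t %.2f pos"%o["t"],p.round(4),"yaw_y %.1f"%np.degrees(np.arctan2(Rm[1,1],Rm[0,1])),"tilt",Rm[:2,2].round(4),"F",np.round(o["contact_force"],1),"w %.3f"%o["gripper_width"])
    print("shift mm",(Rm.T@(t-p)*1000).round(1))
    if ang is not None:
        a=np.radians(ang); G=np.c_[[-np.sin(a),np.cos(a),0],[np.cos(a),np.sin(a),0],[0,0,-1]]
        print("rot deg",np.degrees(R.from_matrix(Rm.T@G).as_rotvec()).round(2))
E
python3 -c "
from h import *
to(.483,.305,.2,-27.8)"
```

```text
t 0.15 pos [0.1694 0.6529 0.2306] yaw_y -14.5 tilt [-0.0003 -0.0014] F [ 0.4 -0.3 -0.4] w 0.999
shift mm [-258.   390.9   31. ]
rot deg [1.000e-02 8.000e-02 1.326e+01]
```

Call:
apply_moves --pt "-33 50 4 0 0 0 1" --pt "-33 50 4 0 0 0 1" --pt "-33 50 4 0 0 0 1" --pt "-33 50 4 0 0 0 1" --pt "-33 50 4 0 0 0 1" --pt "-33 50 4 0 0 0 1" --pt "-33 50 4 0 0 6.5 1" --pt "0 0 0 0 0 6.5 1"

```text
t: 1.15
eef_pos: [0.4576, 0.3315, 0.1994]
tool_rot: [0.001, 0.856, 0.517, -0.001]
contact_force: [-1.1, 0.1, -0.3]
gripper_width: 0.0
```

```bash
python3 -c "
from h import *
from station import imaging
to(.483,.305,.055,-27.8)
cv2.imwrite('pics/w1.png',imaging.read_camera('wrist')[:,:,::-1])"
```

```text
t 1.15 pos [0.4576 0.3315 0.1994] yaw_y -27.8 tilt [-0.0016 -0.0027] F [-1.1  0.1 -0.3] w 0.000
shift mm [-11.2  34.9 144.4]
rot deg [-0.01  0.18  0.01]
```

View pics/w1.png

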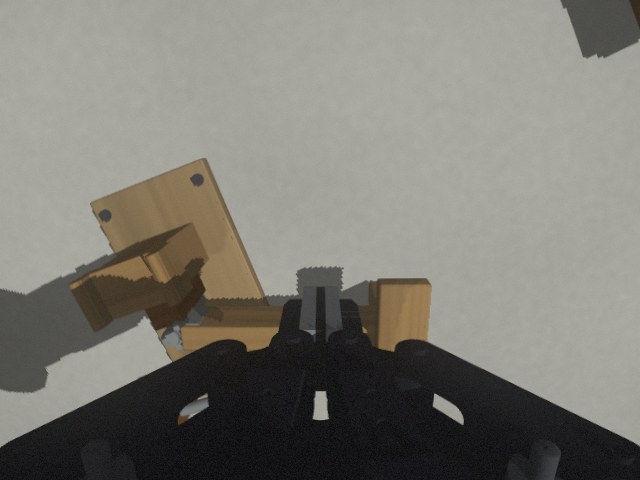

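```bash
python3 - <<'E'
from fit import *
c=cal("wrist"); print("head proj",proj("wrist",H,c)); print("foot",proj("wrist",F,c))
E
```

```text
[[0.5822 0.2322 0.015 ]
 [0.568  0.1219 0.015 ]
 [0.372  0.2601 0.015 ]
 [0.357  0.153  0.015 ]]
[[0.6041 0.3349 0.1   ]
 [0.5866 0.3034 0.1   ]
 [0.505  0.3456 0.1   ]
 [0.5199 0.3794 0.1   ]]
[[0.5232 0.3808 0.1   ]
 [0.6048 0.3369 0.1   ]
 [0.585  0.311  0.1   ]
 [0.5048 0.3516 0.1   ]]
[[ 0.699  -0.2125  0.036 ]
 [ 0.6989 -0.2486  0.036 ]
 [ 0.4122 -0.2359  0.036 ]
 [ 0.4124 -0.1987  0.036 ]] [ 0.5556 -0.2239  0.036 ] 0.2869416624372438 0.03606800257439954
[ 0.5341  0.1825 -0.1379  0.3474 -0.0649] [[ 0.3956 -0.5828]
 [-0.0959 -0.2584]
 [-0.2375  0.428 ]
 [ 0.4435  0.4631]
 [ 0.1105 -0.2799]
 [ 0.2329 -0.5487]
 [-0.7939  0.7552]
 [-0.0166 -0.0162]]
[[0.6048 0.3347 0.1   ]
 [0.588  0.3028 0.1   ]
 [0.5031 0.3476 0.1   ]
 [0.5199 0.3794 0.1   ]]
[[-10.3227  21.1819]
 [-18.9893  -4.3484]
 [  6.5927 -20.5794]
 [ 14.8741   3.4387]]
hinge [[0.4747 0.1908 0.07  ]] post [[0.4251 0.1976 0.1   ]] legseat [[0.6431 0.1674 0.1   ]]
tip rest 0.015336219232856331 -0.004967020497638477
head proj [[413.1617 408.2807]
 [365.5131 408.6558]
 [370.5355 291.0317]
 [423.4224 290.9169]]
foot [[288.5547 374.4103]
 [188.3    404.6426]
 [196.0768 165.6655]
 [ 84.29   209.8677]]
```

Call:
apply_moves --pt "0 0 30 0 0 0 1" --pt "0 0 30 0 0 0 1" --pt "0 0 30 0 0 0 1" --pt "0 0 30 0 0 0 1" --pt "-4 4 24 0 0 0 1" --pt "-4 4 0 0 0 0 1" --pt "-3 4 0 0 0 0 1" --pt "0 4 0 0 0 0 1"

```text
t: 2.2
eef_pos: [0.4621, 0.3231, 0.053]
tool_rot: [-0.002, 0.851, 0.525, -0.0]
contact_force: [0.6, -0.1, 0.1]
gripper_width: 0.001
```

```bash
python3 -c "
from h import *
from station import imaging
to(.483,.305,.055,-27.8)
cv2.imwrite('pics/w2.png',imaging.read_camera('wrist')[:,:,::-1])
im=imaging.read_camera('scene')[:,:,::-1]
cv2.imwrite('pics/s2.png',cv2.resize(im[120:320,350:620],None,fx=2.9,fy=2.9))"
```

```text
t 2.20 pos [0.4621 0.3231 0.053 ] yaw_y -26.6 tilt [-0.0026  0.0038] F [ 0.6 -0.1  0.1] w 0.001
shift mm [-6.8 26.7 -2.1]
rot deg [-0.23 -0.12  1.15]
```

View pics/w2.png

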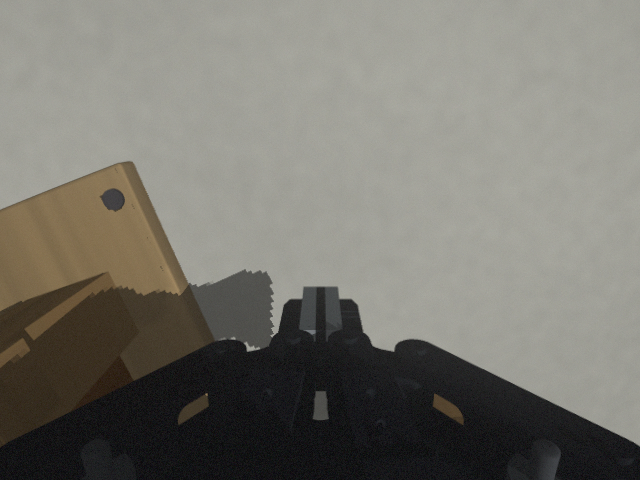

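View pics/s2.png

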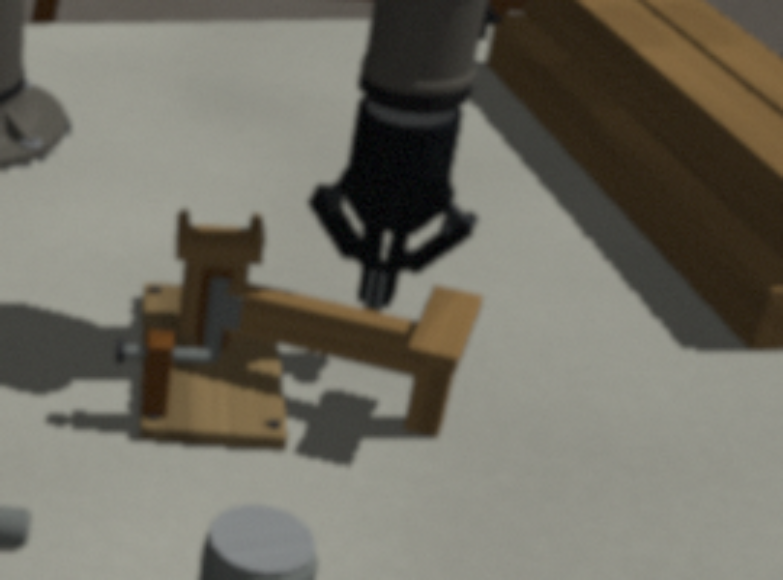

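Call:
apply_moves --pt "-2 5 0 0 0 0.5 1" --pt "-2 5 0 0 0 0.5 1" --pt "-2 5 0 0 0 0 1" --pt "-1 5 0 0 0 0 1" --pt "0 5 0 0 0 0 1" --pt "0 5 0 0 0 0 1" --pt "0 5 0 0 0 0 1" --pt "0 0 0 0 0 0 1"

```text
t: 3.3
eef_pos: [0.4935, 0.2995, 0.054]
tool_rot: [-0.002, 0.856, 0.517, 0.001]
contact_force: [-0.1, -0.3, 0.2]
gripper_width: -0.001
```

```bash
cat >> h.py <<'E'
# rest fit from top
RX,RY,RA=.5341,.1825,-.1379
def rest(px,py):
    c,s=np.cos(RA),np.sin(RA); return np.array([RX+c*px-s*py,RY+s*px+c*py])
def pol(o=None):
    """TCP relative to hinge: radius, leg angle (0 folded) of TCP direction"""
    if o is None:
        from station import bot; o=bot.get_obs()
    d=o["eef_pos"][:2]-rest(-.06,0); c,s=np.cos(RA),np.sin(RA)
    l=np.array([c*d[0]+s*d[1],-s*d[0]+c*d[1]]); r=np.hypot(*l); th=np.arctan2(l[0],l[1])
    print("r %.4f th %.3f; side contact leg angle %.3f"%(r,th,th+np.arcsin(.021/r)))
E
python3 -c "
from h import *
from station import bot
to(.483,.305,.055,-27.8);pol();print(bot.get_obs()['joint_vel'].round(3))"
```

```text
t 3.30 pos [0.4935 0.2995 0.054 ] yaw_y -27.8 tilt [-0.0002  0.0054] F [-0.1 -0.3  0.2] w -0.001
shift mm [ -0.  -11.9  -1. ]
rot deg [-0.15 -0.27  0.02]
r 0.1104 th 0.034; side contact leg angle 0.225
[-0.002 -0.001 -0.007  0.002 -0.003  0.003 -0.001]
```

Call:
apply_moves --pt "0 4 0 0 0 0 1" --pt "0 4 0 0 0 0 1" --pt "0 4 0 0 0 0 1" --pt "0 4 0 0 0 0 1" --pt "0 4 0 0 0 2 1" --pt "0 4 0 0 0 2 1" --pt "0 4 0 0 0 2 1" --pt "0 4 0 0 0 2 1"

```text
t: 4.3
eef_pos: [0.5212, 0.2873, 0.0539]
tool_rot: [-0.005, 0.891, 0.453, 0.001]
contact_force: [-1.1, 5.2, -0.6]
gripper_width: -0.0
```

```bash
python3 -c "
from h import *
to();pol()"
```

```text
t 4.30 pos [0.5212 0.2873 0.0539] yaw_y -36.1 tilt [-0.0017  0.0095] F [-1.1  5.2 -0.6] w -0.000
shift mm [0. 0. 0.]
r 0.1072 th 0.312; side contact leg angle 0.509
```

Call:
apply_moves --pt "0.3 5 0 0 0 3 1" --pt "0.3 5 0 0 0 3 1" --pt "0.3 5 0 0 0 3 1" --pt "0.3 5 0 0 0 3 1" --pt "0.3 5 0 0 0 3 1" --pt "0.3 5 0 0 0 3 1" --pt "0.3 5 0 0 0 3 1" --pt "0.3 5 0 0 0 3 1"

```text
t: 5.3
eef_pos: [0.5535, 0.2589, 0.0542]
tool_rot: [-0.005, 0.97, 0.244, 0.002]
contact_force: [1.2, 3.9, -0.9]
gripper_width: -0.001
```

```bash
python3 -c "
from h import *
to();pol()"
```

```text
t 5.30 pos [0.5535 0.2589 0.0542] yaw_y -61.7 tilt [0.0015 0.0112] F [ 1.2  3.9 -0.9] w -0.001
shift mm [0. 0. 0.]
r 0.1042 th 0.720; side contact leg angle 0.923
```

Call:
apply_moves --pt "0.5 5 0 0 0 2.6 1" --pt "0.5 5 0 0 0 2.6 1" --pt "0.5 5 0 0 0 2.6 1" --pt "0.5 5 0 0 0 2.6 1" --pt "0.5 5 0 0 0 2.6 1" --pt "0.5 5 0 0 0 2.6 1" --pt "0.5 4 0 0 0 2 1" --pt "0 2 0 0 0 1 1"

```text
t: 6.3
eef_pos: [0.5714, 0.2233, 0.0543]
tool_rot: [-0.005, 0.997, 0.072, 0.002]
contact_force: [2.0, 4.7, -0.1]
gripper_width: -0.002
```

```bash
python3 -c "
from h import *
from station import imaging
to();pol()
im=imaging.read_camera('top')[:,:,::-1]
cv2.imwrite('pics/t3.png',cv2.resize(im[200:345,140:320],None,fx=4,fy=4,interpolation=cv2.INTER_CUBIC))
im=imaging.read_camera('scene')[:,:,::-1]
cv2.imwrite('pics/s3.png',cv2.resize(im[160:310,370:550],None,fx=4,fy=4,interpolation=cv2.INTER_CUBIC))
"
```

```text
t 6.30 pos [0.5714 0.2233 0.0543] yaw_y -81.8 tilt [0.0042 0.0111] F [ 2.   4.7 -0.1] w -0.002
shift mm [0. 0. 0.]
r 0.1020 th 1.108; side contact leg angle 1.316
```

View pics/t3.png

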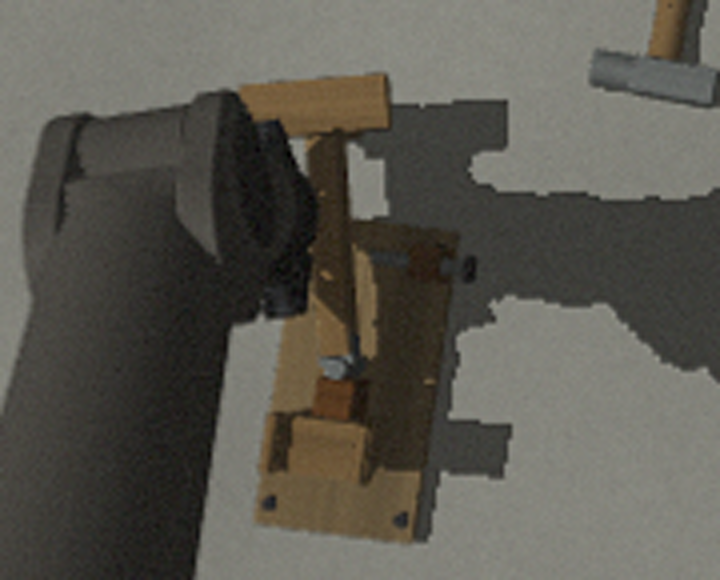

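View pics/s3.png

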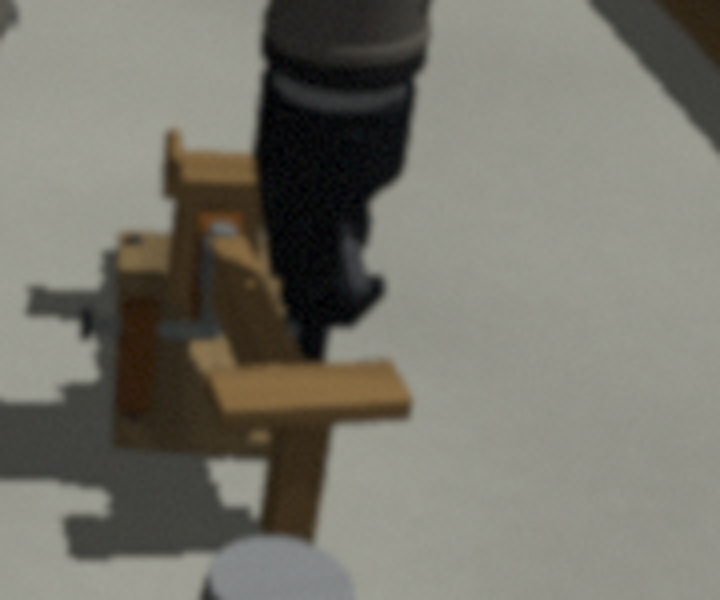

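Call:
apply_moves --pt "0.3 3 0 0 0 1.5 1" --pt "0.3 3 0 0 0 1.5 1" --pt "0.3 3 0 0 0 1.5 1" --pt "0 2 0 0 0 1 1" --pt "0 1.5 0 0 0 1 1" --pt "0 1.5 0 0 0 0.5 1" --pt "0 1.5 0 0 0 0.5 1" --pt "0 1.5 0 0 0 0 1"

```text
t: 7.4
eef_pos: [0.5741, 0.2056, 0.0543]
tool_rot: [-0.006, 1.0, 0.003, 0.003]
contact_force: [2.6, 3.4, -0.9]
gripper_width: -0.0
```

```bash
python3 -c "
from h import *
to();pol()"
```

```text
t 7.40 pos [0.5741 0.2056 0.0543] yaw_y -89.7 tilt [0.0052 0.0113] F [ 2.6  3.4 -0.9] w -0.000
shift mm [0. 0. 0.]
r 0.1006 th 1.284; side contact leg angle 1.495
```

Call:
apply_moves --pt "0 1 0 0 0 0.5 1" --pt "0 1 0 0 0 0.5 1" --pt "0 1 0 0 0 0.5 1" --pt "0 1 0 0 0 0.5 1" --pt "0 1 0 0 0 0.5 1" --pt "0 1 0 0 0 0.5 1" --pt "0 1 0 0 0 0 1" --pt "0 1 0 0 0 0 1"

```text
t: 8.4
eef_pos: [0.5747, 0.2052, 0.0545]
tool_rot: [-0.01, 1.0, -0.022, 0.004]
contact_force: [2.8, 5.9, -2.5]
gripper_width: -0.001
```

```bash
python3 -c "
from h import *
to();pol()"
```

```text
t 8.40 pos [0.5747 0.2052 0.0545] yaw_y -92.5 tilt [0.0082 0.0199] F [ 2.8  5.9 -2.5] w -0.001
shift mm [0. 0. 0.]
r 0.1011 th 1.289; side contact leg angle 1.499
```

Call:
apply_moves --pt "0 1.2 0 0 0 0 1" --pt "0 1.4 0 0 0 0 1" --pt "0 1.5 0 0 0 0 1" --pt "0 1.5 0 0 0 0 1" --pt "0 1.5 0 0 0 0 1" --pt "0 1.5 0 0 0 0 1" --pt "0 1.5 0 0 0 0 1" --pt "0 1.5 0 0 0 0 1"

```text
t: 9.4
eef_pos: [0.5747, 0.2055, 0.0546]
tool_rot: [-0.017, 1.0, -0.018, 0.005]
contact_force: [3.6, 7.4, -1.9]
gripper_width: -0.001
```

```bash
python3 -c "
from h import *
to();pol()"
```

```text
t 9.40 pos [0.5747 0.2055 0.0546] yaw_y -92.1 tilt [0.0111 0.0328] F [ 3.6  7.4 -1.9] w -0.001
shift mm [0. 0. 0.]
r 0.1011 th 1.286; side contact leg angle 1.495
```

Call:
apply_moves --pt "0 1.8 0 -0.1 0 0 1" --pt "0 1.9 0 -0.1 0 0 1" --pt "0 2 0 -0.1 0 0 1" --pt "0 2 0 -0.1 0 0 1" --pt "0 2 0 -0.1 0 0 1" --pt "0 2 0 -0.1 0 0 1" --pt "0 2 0 -0.1 0 0 1" --pt "0 2 0 -0.1 0 0 1"

```text
t: 10.4
eef_pos: [0.5747, 0.2056, 0.0547]
tool_rot: [-0.018, 1.0, -0.013, 0.007]
contact_force: [3.3, 7.4, -1.9]
gripper_width: -0.004
```

```bash
python3 -c "
from h import *
to();pol()"
```

```text
t 10.40 pos [0.5747 0.2056 0.0547] yaw_y -91.4 tilt [0.0141 0.0353] F [ 3.3  7.4 -1.9] w -0.004
shift mm [0. 0. 0.]
r 0.1011 th 1.285; side contact leg angle 1.494
```

Call:
apply_moves --pt "0 2.3 0 0 0 0 1" --pt "0 2.5 0 0 0 0 1" --pt "0 2.7 0 0 0 0 1" --pt "0 2.7 0 0 0 0 1" --pt "0 2.7 0 0 0 0 1" --pt "0 2.7 0 0 0 0 1" --pt "0 2.7 0 0 0 0 1" --pt "0 2.7 0 0 0 0 1"

```text
t: 11.4
eef_pos: [0.5746, 0.2063, 0.055]
tool_rot: [-0.029, 1.0, -0.005, 0.009]
contact_force: [4.1, 8.8, -2.8]
gripper_width: 0.004
```

```bash
python3 -c "
from h import *
to();pol()"
```

```text
t 11.40 pos [0.5746 0.2063 0.055 ] yaw_y -90.5 tilt [0.0179 0.058 ] F [ 4.1  8.8 -2.8] w 0.004
shift mm [0. 0. 0.]
r 0.1012 th 1.279; side contact leg angle 1.488
```

Call:
apply_moves --pt "0 3 0 -0.2 0 0 1" --pt "0 3.2 0 -0.2 0 0 1" --pt "0 3.3 0 -0.2 0 0 1" --pt "0 3.3 0 -0.2 0 0 1" --pt "0 3.3 0 -0.2 0 0 1" --pt "0 3.3 0 -0.2 0 0 1" --pt "0 3.3 0 -0.2 0 0 1" --pt "0 3.3 0 -0.2 0 0 1"

```text
t: 12.4
eef_pos: [0.5745, 0.2062, 0.055]
tool_rot: [-0.028, 1.0, 0.004, 0.011]
contact_force: [3.3, 10.4, -3.3]
gripper_width: -0.001
```

```bash
python3 -c "
from h import *
to();pol()"
```

```text
t 12.40 pos [0.5745 0.2062 0.055 ] yaw_y -89.5 tilt [0.0213 0.0564] F [ 3.3 10.4 -3.3] w -0.001
shift mm [0. 0. 0.]
r 0.1011 th 1.279; side contact leg angle 1.488
```

Call:
apply_moves --pt "0 -3 0 0 0 0 1" --pt "0 -10 0 0 0 0 1" --pt "0 -15 0 0 0 0 1" --pt "0 -10 0 -1 0 0 1" --pt "0 0 -10 -1 0 0 1" --pt "0 0 -40 0 0 0 1" --pt "0 0 -50 0 0 0 1" --pt "0 0 -50 0 0 0 1"

```text
t: 13.4
eef_pos: [0.5662, 0.2408, 0.2074]
tool_rot: [-0.004, 1.0, 0.004, 0.004]
contact_force: [0.3, 0.4, -0.9]
gripper_width: 0.004
```

```bash
python3 -c "
from h import *
to(.47,-.0,.3,-2.6)
"
```

```text
t 13.40 pos [0.5662 0.2408 0.2074] yaw_y -89.6 tilt [0.0081 0.0071] F [ 0.3  0.4 -0.9] w 0.004
shift mm [-97.3 239.3 -95.1]
rot deg [ 3.000e-02 -6.800e-01 -8.696e+01]
```

Call:
apply_moves --pt "0 40 -5 0 0 0 1" --pt "0 55 -5 0 0 0 1" --pt "0 55 -5 0 0 0 0" --pt "0 55 -5 0 0 0 0" --pt "0 55 -5 0 0 0 -0.4" --pt "0 55 -5 0 0 0 -0.4" --pt "0 55 -5 0 0 0 -0.4" --pt "0 30 0 0 0 -8 -0.4"

```text
t: 14.4
eef_pos: [0.5718, -0.1693, 0.2513]
tool_rot: [-0.002, 0.997, 0.077, 0.01]
contact_force: [0.1, 1.1, 0.5]
gripper_width: 0.703
```

Call:
apply_moves --pt "0 0 0 0 0 -10 -0.4" --pt "0 0 0 0 0 -10 -0.4" --pt "0 0 0 0 0 -10 -0.4" --pt "0 0 0 0 0 -10 -0.4" --pt "0 0 0 0 0 -10 -0.4" --pt "0 0 0 0 0 -10 -0.4" --pt "0 0 0 0 0 -10 -0.4" --pt "0 0 0 0 0 -5 -0.4"

```text
t: 15.4
eef_pos: [0.5679, -0.1778, 0.2567]
tool_rot: [0.008, 0.734, 0.68, 0.005]
contact_force: [-0.6, -0.4, -0.2]
gripper_width: 0.704
```

```bash
python3 -c "
from h import *
from station import imaging
to(.5556,-.2239,.15,-2.6)
c=cal('wrist'); cv2.imwrite('pics/w4.png',imaging.read_camera('wrist')[:,:,::-1]); c2=cal('wrist'); print(abs(c['extrinsics']-c2['extrinsics']).max())
b=np.array([[.699,-.2125,.036],[.6989,-.2486,.036],[.4122,-.2359,.036],[.4124,-.1987,.036]]); print(proj('wrist',b,c2))
im=imaging.read_camera('top')[:,:,::-1]; cv2.imwrite('pics/top4.png',im)
im=imaging.read_camera('scene')[:,:,::-1]; cv2.imwrite('pics/scene4.png',im)
"
```

```text
t 15.40 pos [ 0.5679 -0.1778  0.2567] yaw_y -4.4 tilt [ 0.0176 -0.0044] F [-0.6 -0.4 -0.2] w 0.704
shift mm [-46.5 -10.7 106.7]
rot deg [ 1.02  0.19 -1.78]
0.002638873432506003
[[296.78619436 325.5525992 ]
 [262.72404158 327.53672973]
 [239.40486275  26.8716381 ]
 [282.7380393   23.18721366]]
```

View pics/w4.png

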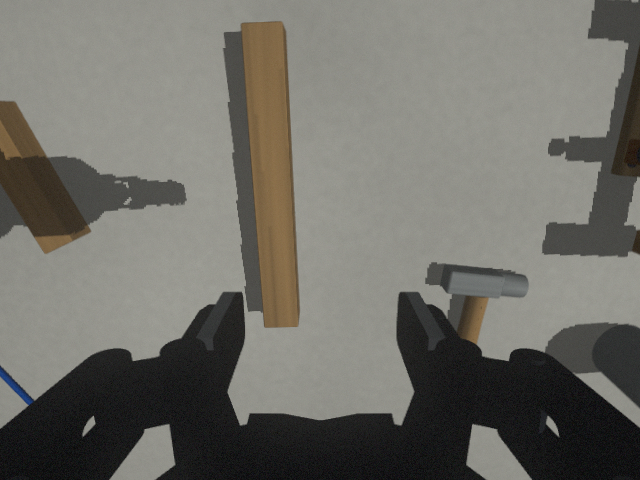

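View pics/top4.png

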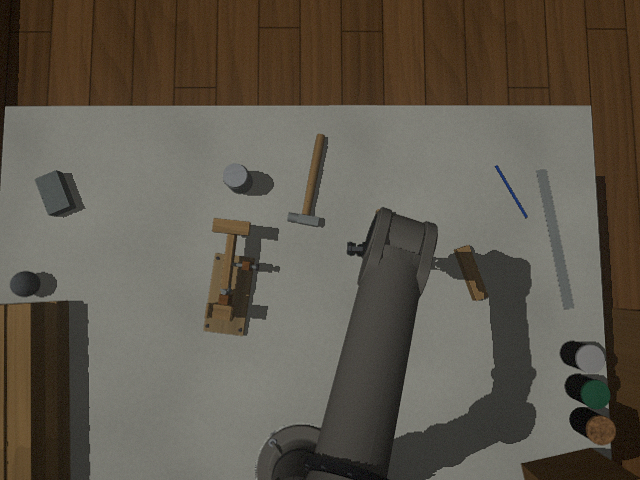

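```bash
python3 - <<'E'
import cv2
im=cv2.imread("pics/top4.png")
cv2.imwrite("pics/top4r.png",cv2.resize(im[210:340,190:290],None,fx=6,fy=6,interpolation=cv2.INTER_CUBIC)[:600*2])
cv2.imwrite("pics/top4r.png",cv2.resize(im[210:340,190:290],None,fx=4.6,fy=4.6,interpolation=cv2.INTER_CUBIC))
im=cv2.imread("pics/scene4.png")
cv2.imwrite("pics/scene4r.png",cv2.resize(im[180:290,380:530],None,fx=5.2,fy=5.2,interpolation=cv2.INTER_CUBIC))
E
```

```text
(no output)
```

View pics/top4r.png

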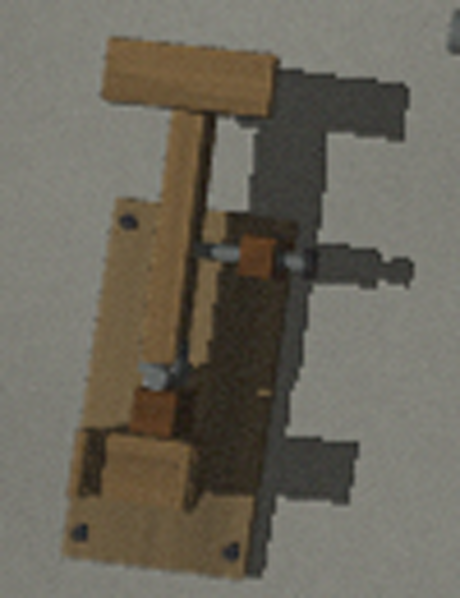

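View pics/scene4r.png

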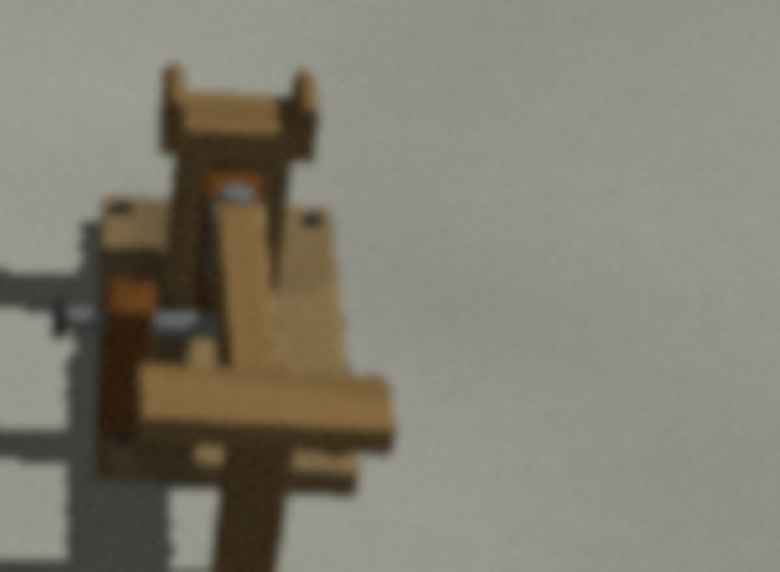

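```bash
cat > fit2.py <<'E'
from h import *
from scipy.optimize import least_squares
np.set_printoptions(precision=4,suppress=True,linewidth=150)
L=[(.018,-.048),(.018,.048),(-.018,.048),(-.018,-.048)]
tf1=crop([(392,120),(600,146),(332,522),(537,550)],5.2,140,230)
th1=crop([(51,238),(146,67),(209,102),(119,268)],5.2,140,230)
tf2=crop([(120,198),(297,218),(62,553),(245,577)],4.6,190,210)
th2=crop([(108,37),(278,53),(272,116),(103,100)],4.6,190,210)
sh1=crop([(708,222),(660,332),(580,305),(625,200)],5.2,380,180)
sh2=crop([(392,430),(140,408),(143,365),(383,377)],5.2,380,180)
ss=crop([(185,130),(283,133),(277,98),(190,95)],5.2,380,180)
SEAT=[(-.092,-.024),(-.092,.024),(-.128,.024),(-.128,-.024)]
def W(x,y,a,P):
    c,s=np.cos(a),np.sin(a); P=np.array(P,float); return np.c_[x+c*P[:,0]-s*P[:,1],y+s*P[:,0]+c*P[:,1],P[:,2]]
def head(x,y,a,th):
    d=np.array([np.sin(th),np.cos(th)]); o=np.array([np.cos(th),-np.sin(th)])
    return W(x,y,a,[(*(np.array([-.06,0])+d*(.17+l)+o*w),.1) for l,w in L])
def run(use):
    def res(p):
        x,y,a,t1,t2,cx=p
        F=W(x,y,a,[(cx+sx*.1075,sy*.055,.015) for sx,sy in [(1,1),(1,-1),(-1,1),(-1,-1)]])
        S=W(x,y,a,[(*q,.1) for q in SEAT]); H1=head(x,y,a,t1); H2=head(x,y,a,t2); r=[]
        if "t" in use: r+=[proj("top",F)-tf1,proj("top",F)-tf2,proj("top",H1)-th1,proj("top",H2)-th2]
        if "s" in use: r+=[proj("scene",H1)-sh1,proj("scene",H2)-sh2,proj("scene",S)-ss]
        if use=="s": r.append([[0,(cx+.065)*1000]])
        return np.concatenate(r).ravel()
    s=least_squares(res,[.534,.182,-.138,.35,1.5,-.065],loss="soft_l1"); p=s.x
    print(use,p,"rms",np.sqrt((s.fun**2).mean())); print(s.fun.reshape(-1,2).round(1).tolist()); 
    print(" post",W(*p[:3],[(-.11,0,.1)])[0,:2],"headmid",head(*p[:3],p[4]).mean(0)[:2])
for u in ("t","s","ts"): run(u)
E
python3 fit2.py
```

```text
t [ 0.5358  0.1823 -0.1382  0.3387  1.5365 -0.0662] rms 0.41941236407600463
[[0.4, -0.7], [-0.1, -0.4], [-0.2, 0.3], [0.4, 0.3], [-0.3, -0.7], [0.7, 0.3], [0.1, 0.4], [0.4, 0.6], [-0.1, -0.1], [-0.2, -0.5], [-0.1, -0.8], [-0.8, 0.6], [0.2, -0.0], [0.1, 0.2], [-0.2, 0.2], [-0.4, 0.0]]
 post [0.4268 0.1974] headmid [0.6454 0.1729]
s [ 0.5357  0.1887 -0.0924  0.3887  1.5943 -0.065 ] rms 0.9600296114194813
[[0.7, -0.7], [1.0, 0.2], [-1.6, 1.0], [-0.3, -0.3], [0.8, -0.1], [-0.6, 1.3], [-1.5, -0.8], [0.8, -0.4], [-0.9, 0.2], [1.4, 0.3], [1.2, -0.5], [-2.7, -0.6], [0.0, 0.0]]
 post [0.4262 0.1989] headmid [0.6448 0.1746]
ts [ 0.5359  0.1833 -0.1374  0.3399  1.5388 -0.0661] rms 0.837802262906317
[[0.0, -0.8], [-0.5, -0.5], [-0.6, 0.2], [0.1, 0.2], [-0.7, -0.8], [0.4, 0.2], [-0.2, 0.4], [0.1, 0.6], [-0.5, -0.1], [-0.6, -0.5], [-0.4, -0.9], [-1.2, 0.5], [-0.1, -0.1], [-0.2, 0.2], [-0.5, 0.2], [-0.7, -0.0], [-0.5, -0.7], [-0.1, 0.2], [-2.7, 1.1], [-1.5, -0.3], [0.5, -0.0], [-0.9, 1.6], [-2.0, -0.4], [0.3, -0.3], [-1.4, 0.1], [0.9, 0.7], [1.4, -0.1], [-2.5, -0.6]]
 post [0.4269 0.1984] headmid [0.6455 0.1736]
```

```bash
python3 -c "
from h import *
to(.5556,-.2239,.10,-2.6)
b=np.array([[298,326],[264,327],[242,23],[285,22]]);w=back('wrist',b,.036);print(w.round(4),w.mean(0).round(4),np.degrees(np.arctan2(*(w[0]+w[1]-w[2]-w[3])[1::-1])))
"
```

```text
t 15.55 pos [ 0.5681 -0.1777  0.2566] yaw_y -4.7 tilt [ 0.0179 -0.004 ] F [ 0.2  0.5 -0. ] w 0.702
shift mm [-46.7 -11.5 156.5]
rot deg [ 1.04  0.16 -2.09]
[[ 0.6994 -0.212   0.036 ]
 [ 0.6978 -0.2478  0.036 ]
 [ 0.4092 -0.2316  0.036 ]
 [ 0.4117 -0.1951  0.036 ]] [ 0.5545 -0.2216  0.036 ] -3.2866937149402484
```

Call:
apply_moves --pt "-12 -3 10 0.5 0.1 -0.8 -0.4" --pt "-12 -3 10 0.5 0.1 -0.8 -0.4" --pt "-12 -3 20 0 0 0 -0.4" --pt "-10 -2 30 0 0 0 -0.4" --pt "0 0 30 0 0 0 -0.4" --pt "0 0 30 0 0 0 -0.4" --pt "0 0 20 0 0 0 -0.4" --pt "0 0 0 0 0 0 -0.4"

```text
t: 16.55
eef_pos: [0.5543, -0.2256, 0.105]
tool_rot: [0.002, 0.732, 0.681, -0.001]
contact_force: [0.8, 0.5, 0.2]
gripper_width: 0.697
```

```bash
python3 -c "
from h import *
from station import imaging
c=cal('wrist');to(.555,-.2228,.05,-2.8)
cv2.imwrite('pics/w5.png',imaging.read_camera('wrist')[:,:,::-1])
"
```

```text
t 16.55 pos [ 0.5543 -0.2256  0.105 ] yaw_y -4.1 tilt [ 0.0005 -0.0043] F [0.8 0.5 0.2] w 0.697
shift mm [ 3.1  0.4 55. ]
rot deg [ 0.05  0.24 -1.32]
```

View pics/w5.png

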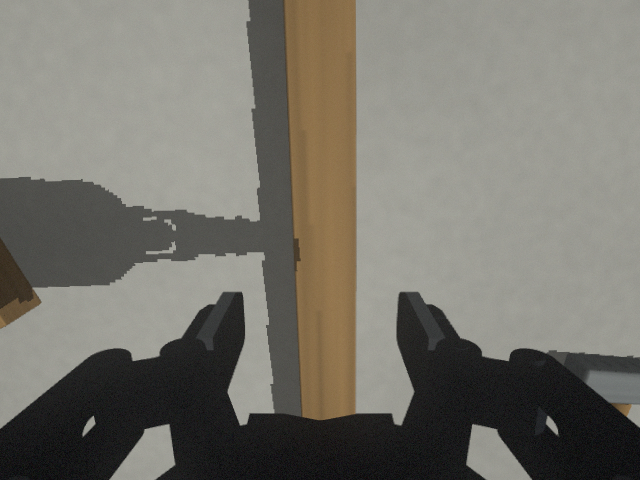

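Call:
apply_moves --pt "1.5 0 20 0 0.1 -0.6 -0.4" --pt "1 0 20 0 0.1 -0.5 -0.4" --pt "0 0 20 0 0 0 -0.4" --pt "0 0 15 0 0 0 -0.4" --pt "0 0 10 0 0 0 -0.4" --pt "0 0 6 0 0 0 -0.4" --pt "0 0 3 0 0 0 -0.4" --pt "0 0 0 0 0 0 -0.4"

```text
t: 17.6
eef_pos: [0.5591, -0.2242, 0.0109]
tool_rot: [0.005, 0.725, 0.688, 0.002]
contact_force: [-0.3, 0.3, 1.0]
gripper_width: 0.701
```

```bash
python3 -c "
from h import *
to(.555,-.2228,.004,-2.8)
"
```

```text
t 17.60 pos [ 0.5591 -0.2242  0.0109] yaw_y -3.0 tilt [ 0.0098 -0.0032] F [-0.3  0.3  1. ] w 0.701
shift mm [ 1.2 -4.3  6.8]
rot deg [ 0.57  0.16 -0.2 ]
```

Call:
apply_moves --pt "0.5 -2 2 0.3 0.1 0 -0.4" --pt "0.5 -2 2 0.2 0 0 -0.4" --pt "0 0 2 0 0 0 -0.4" --pt "0 0 0 0 0 0 0.3" --pt "0 0 0 0 0 0 1" --pt "0 0 0 0 0 0 1" --pt "0 0 0 0 0 0 1" --pt "0 0 0 0 0 0 1" --grip_force 50

```text
t: 18.6
eef_pos: [0.5558, -0.2233, 0.0057]
tool_rot: [0.001, 0.725, 0.688, 0.0]
contact_force: [-0.1, -0.2, 0.8]
gripper_width: 0.415
```

```bash
python3 -c "
from h import *
to(.555,-.2228,.15,-7.9)
"
```

```text
t 18.60 pos [ 0.5558 -0.2233  0.0057] yaw_y -3.0 tilt [ 0.0028 -0.0015] F [-0.1 -0.2  0.8] w 0.415
shift mm [   0.2   -0.5 -144.3]
rot deg [0.17 0.07 4.9 ]
```

Call:
apply_moves --pt "0 0 -4 0 0 0 1" --pt "0 0 -10 0 0 0 1" --pt "0 0 -25 0 0 0 1" --pt "0 0 -40 0 0 0 1" --pt "0 0 -45 0 0 0 1" --pt "0 0 -45 0 0 0 1" --pt "0 0 -25 0 0 0 1" --pt "0 0 0 0 0 0 1"

```text
t: 19.6
eef_pos: [0.5538, -0.2226, 0.208]
tool_rot: [0.001, 0.726, 0.688, 0.0]
contact_force: [0.9, 0.7, -2.7]
gripper_width: 0.416
```

```bash
python3 -c "
from h import *
from station import imaging
c=cal('wrist');to(.536,.183,.2,-7.9)
cv2.imwrite('pics/w6.png',imaging.read_camera('wrist')[:,:,::-1])
im=imaging.read_camera('scene')[:,:,::-1]; cv2.imwrite('pics/scene6.png',im)
"
```

```text
t 19.60 pos [ 0.5538 -0.2226  0.208 ] yaw_y -3.0 tilt [ 0.0014 -0.0005] F [ 0.9  0.7 -2.7] w 0.416
shift mm [404.1 -39.4   7.8]
rot deg [0.09 0.02 4.86]
```

View pics/w6.png

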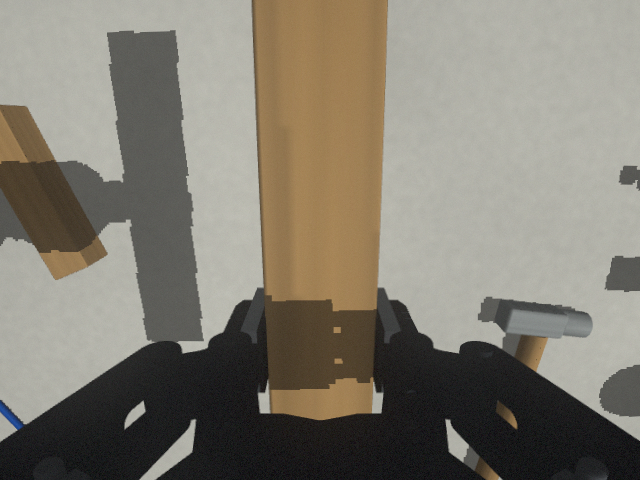

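View pics/scene6.png

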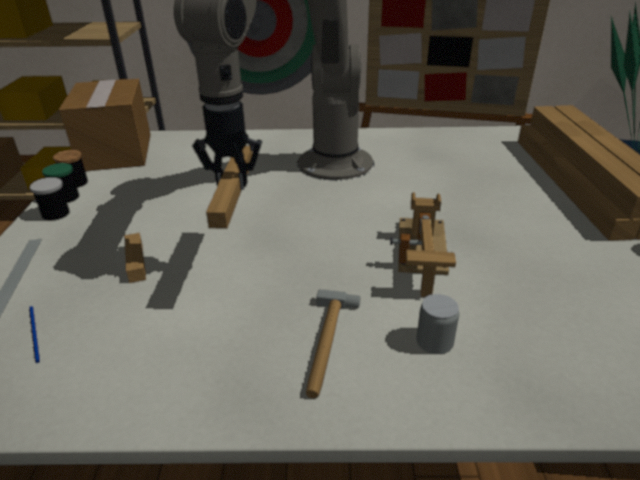

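Call:
apply_moves --pt "15 -2 0 0 0 0 1" --pt "30 -4 0 0 0 0 1" --pt "45 -4 0 0 0 0 1" --pt "50 -4 0 0 0 0 1" --pt "50 -5 0 0 0 0 1" --pt "50 -5 0 0 0 0 1" --pt "35 -4 0 0 0 0 1" --pt "15 0 0 0 0 0 1"

```text
t: 20.7
eef_pos: [0.53, 0.0844, 0.1938]
tool_rot: [-0.009, 0.725, 0.689, -0.009]
contact_force: [-0.0, -0.3, -1.5]
gripper_width: 0.412
```

```bash
python3 -c "
from h import *
to(.536,.183,.2,-7.9)
"
```

```text
t 20.70 pos [0.53   0.0844 0.1938] yaw_y -2.9 tilt [-0.0246  0.0005] F [-0.  -0.3 -1.5] w 0.412
shift mm [98.8  0.8 -6.3]
rot deg [-1.4   0.11  4.99]
```

Call:
apply_moves --pt "4 0 -2 -0.7 0 1.5 1" --pt "4 0 -2 -0.7 0 1.5 1" --pt "4 0 -2 0 0 1.5 1" --pt "4 0 0 0 0 0.5 1" --pt "0 0 0 0 0 0 1" --pt "0 0 0 0 0 0 1" --pt "0 0 0 0 0 0 1" --pt "0 0 0 0 0 0 1"

```text
t: 21.7
eef_pos: [0.5296, 0.0992, 0.1964]
tool_rot: [-0.0, 0.756, 0.655, -0.004]
contact_force: [-0.2, -0.2, -2.6]
gripper_width: 0.413
```

```bash
python3 -c "
from h import *
from station import imaging
c=cal('wrist');to(.536,.183,.2,-7.9)
cv2.imwrite('pics/w7.png',imaging.read_camera('wrist')[:,:,::-1]); c2=cal('wrist'); print(abs(c['extrinsics']-c2['extrinsics']).max())
from fit2 import W,head,SEAT
p=(.5359,.183,-.138)
print('seat',proj('wrist',W(*p,[(*q,.1) for q in SEAT]),c2))
print('lip outer top',proj('wrist',W(*p,[(-.092,-.034,.114),(-.092,.034,.114),(-.128,.034,.114),(-.128,-.034,.114)]),c2))
print('foot',proj('wrist',W(*p,[(-.0661+sx*.1075,sy*.055,.015) for sx,sy in [(1,1),(1,-1),(-1,1),(-1,-1)]]),c2))
print('head',proj('wrist',head(*p,1.538),c2))
np.savez('w7.npz',**{k:np.array(v) for k,v in c2.items()})
" | grep -v '^ post\|rms'
```

```text
t 21.70 pos [0.5296 0.0992 0.1964] yaw_y -8.1 tilt [-0.0063 -0.0052] F [-0.2 -0.2 -2.6] w 0.413
shift mm [83.9 -5.6 -4. ]
rot deg [-0.32  0.34 -0.24]
1.5491864255090526e-05
[[0.4, -0.7], [-0.1, -0.4], [-0.2, 0.3], [0.4, 0.3], [-0.3, -0.7], [0.7, 0.3], [0.1, 0.4], [0.4, 0.6], [-0.1, -0.1], [-0.2, -0.5], [-0.1, -0.8], [-0.8, 0.6], [0.2, -0.0], [0.1, 0.2], [-0.2, 0.2], [-0.4, 0.0]]
[[0.7, -0.7], [1.0, 0.2], [-1.6, 1.0], [-0.3, -0.3], [0.8, -0.1], [-0.6, 1.3], [-1.5, -0.8], [0.8, -0.4], [-0.9, 0.2], [1.4, 0.3], [1.2, -0.5], [-2.7, -0.6], [0.0, 0.0]]
[[0.0, -0.8], [-0.5, -0.5], [-0.6, 0.2], [0.1, 0.2], [-0.7, -0.8], [0.4, 0.2], [-0.2, 0.4], [0.1, 0.6], [-0.5, -0.1], [-0.6, -0.5], [-0.4, -0.9], [-1.2, 0.5], [-0.1, -0.1], [-0.2, 0.2], [-0.5, 0.2], [-0.7, -0.0], [-0.5, -0.7], [-0.1, 0.2], [-2.7, 1.1], [-1.5, -0.3], [0.5, -0.0], [-0.9, 1.6], [-2.0, -0.4], [0.3, -0.3], [-1.4, 0.1], [0.9, 0.7], [1.4, -0.1], [-2.5, -0.6]]
seat [[422.5524  81.6978]
 [503.2702  82.846 ]
 [508.9737  16.9545]
 [425.7423  15.0425]]
lip outer top [[410.7402  78.4737]
 [531.876   80.3956]
 [538.7403  10.5862]
 [413.6941   7.3298]]
foot [[478.0325 254.4523]
 [354.059  254.7917]
 [503.0782 -15.4913]
 [358.7832 -18.2029]]
head [[506.8022 398.2367]
 [378.1341 403.7645]
 [378.6261 361.5488]
 [512.3968 356.0891]]
```

View pics/w7.png

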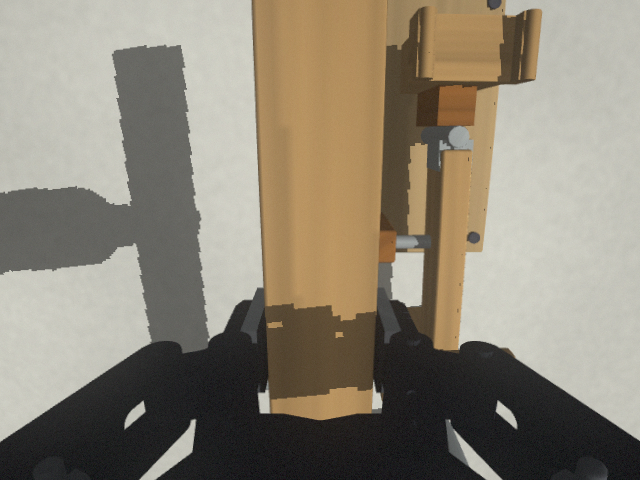

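```bash
python3 - <<'E' 
from h import *
im=cv2.imread("pics/w7.png")
cv2.imwrite("pics/w7r.png",cv2.resize(im[0:130,390:560],None,fx=4.6,fy=4.6,interpolation=cv2.INTER_CUBIC))
cv2.imwrite("pics/w7q.png",cv2.resize(im[200:380,360:530],None,fx=3.3,fy=3.3,interpolation=cv2.INTER_CUBIC))
z=np.load("w7.npz"); c=dict(K=z["K"],k1=float(z["k1"]),extrinsics=z["extrinsics"])
# batten edges in tool frame
from station import bot
o=bot.get_obs(); q=o["tool_rot"]; Rm=R.from_quat([q[1],q[2],q[3],q[0]]).as_matrix()
for zt in (-.0303,):
  for s in (-.018,.018):
    P=np.array([[s,y,zt] for y in (-.03,-.06,-.1,-.13)])@Rm.T+o["eef_pos"]; print(proj("wrist",P,c).round(1).tolist())
# edges rows
g=im.astype(int)
for r in (10,60,120,180,240,280):
    row=cv2.GaussianBlur(im[r-1:r+2].mean(0)[None].astype(np.float32),(1,1),0)[0]
    d=abs(np.diff(row,axis=0)).sum(1); l=240+np.argmax(d[240:300]); rr=360+np.argmax(d[360:395]); print(r,l,rr)
E
```

```text
[[260.5, 263.1], [256.3, 164.8], [250.8, 13.5], [247.3, -112.2]]
[[376.9, 263.1], [381.0, 164.9], [386.4, 13.5], [389.8, -112.2]]
10 251 386
60 253 385
120 255 383
180 257 381
240 260 378
280 262 389
```

View pics/w7r.png

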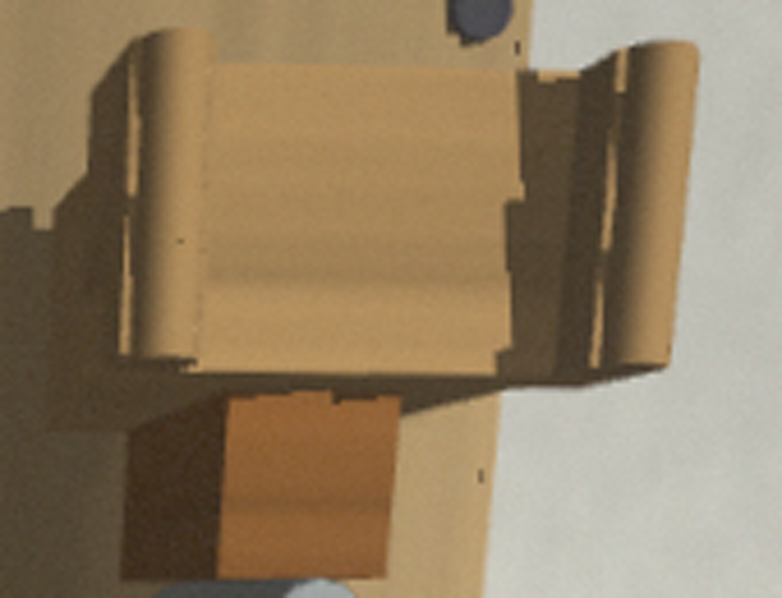

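View pics/w7q.png

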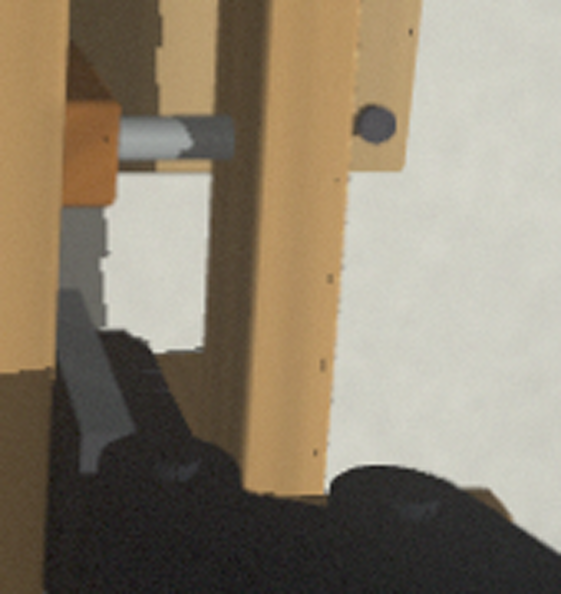

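```bash
python3 - <<'E' 
from h import *
np.set_printoptions(precision=4,suppress=True)
z=np.load("w7.npz"); c=dict(K=z["K"],k1=float(z["k1"]),extrinsics=z["extrinsics"])
def rf(w,p=(.5359,.183,-.138)):
    d=w[:,:2]-p[:2]; C,S=np.cos(p[2]),np.sin(p[2]); return np.c_[C*d[:,0]+S*d[:,1],-S*d[:,0]+C*d[:,1]]
P=crop([(557,376),(582,72),(195,373),(207,64)],4.6,390,0)
print("inner right front/rear, left visible",rf(back("wrist",P,.1,c)))
print("lips outer/inner at .112",rf(back("wrist",crop([(670,366),(697,50),(197,365),(212,35),(122,352)],4.6,390,0),.112,c)))
print("foot",rf(back("wrist",crop([(404,170)],3.3,360,200),.015,c)), rf(back("wrist",crop([(535,0),(480,598)],4.6,390,0),.015,c)))
print("rail R edges",rf(back("wrist",crop([(345,172),(327,495),(267,100),(245,488)],3.3,360,200),.088,c)))
E
```

```text
inner right front/rear, left visible [[-0.0929  0.0284]
 [-0.129   0.0281]
 [-0.0926 -0.0185]
 [-0.1289 -0.019 ]]
lips outer/inner at .112 [[-0.0929  0.0369]
 [-0.1287  0.0364]
 [-0.0921 -0.0215]
 [-0.1288 -0.0217]
 [-0.0935 -0.0306]]
foot [[0.0384 0.0583]] [[-0.163   0.0581]
 [-0.0656  0.0575]]
rail R edges [[ 0.0158  0.0144]
 [ 0.0918  0.0181]
 [ 0.0004 -0.0032]
 [ 0.0898 -0.0006]]
```

```bash
python3 -c "
from h import *
to(.5363,.1862,.15,-7.9)
"
```

```text
t 21.75 pos [0.5297 0.0991 0.1964] yaw_y -8.2 tilt [-0.0063 -0.0052] F [ 0.6  0.2 -2. ] w 0.416
shift mm [87.4 -5.5 45.9]
rot deg [-0.31  0.35 -0.25]
```

Call:
apply_moves --pt "10 -1 0 -0.1 0.1 -0.1 1" --pt "18 -1 5 -0.1 0.1 -0.1 1" --pt "20 -1 8 -0.1 0.1 0 1" --pt "18 -1 8 0 0 0 1" --pt "11 -1 8 0 0 0 1" --pt "5 0 6 0 0 0 1" --pt "0 0 4 0 0 0 1" --pt "0 0 0 0 0 0 1"

```text
t: 22.75
eef_pos: [0.5357, 0.1884, 0.1534]
tool_rot: [-0.0, 0.753, 0.657, -0.001]
contact_force: [-1.1, -0.9, -2.5]
gripper_width: 0.414
```

```bash
python3 -c "
from h import *
to(.5363,.1862,.13,-7.9)
"
```

```text
t 22.75 pos [0.5357 0.1884 0.1534] yaw_y -7.8 tilt [-0.0015 -0.0008] F [-1.1 -0.9 -2.5] w 0.414
shift mm [-2.   0.9 23.4]
rot deg [-0.08  0.06  0.12]
```

Call:
apply_moves --pt "-1 0.5 3 0 0 0 1" --pt "-1 0.4 4 0 0 0 1" --pt "0 0 5 0 0 0 1" --pt "0 0 5 0 0 0 1" --pt "0 0 4 0 0 0 1" --pt "0 0 2 0 0 0 1" --pt "0 0 0 0 0 0 1" --pt "0 0 0 0 0 0 1"

```text
t: 23.75
eef_pos: [0.537, 0.1845, 0.1295]
tool_rot: [0.0, 0.754, 0.657, -0.0]
contact_force: [0.0, -0.4, -2.3]
gripper_width: 0.413
```

```bash
python3 -c "
from h import *
from station import imaging
to(.5363,.1862,.107,-7.9)
im=imaging.read_camera('wrist')[:,:,::-1]
cv2.imwrite('pics/w8.png',im)
im=imaging.read_camera('scene')[:,:,::-1]
cv2.imwrite('pics/s8.png',cv2.resize(im[150:310,370:550],None,fx=3.7,fy=3.7,interpolation=cv2.INTER_CUBIC))
"
```

```text
t 23.75 pos [0.537  0.1845 0.1295] yaw_y -7.9 tilt [-0.0003 -0.0007] F [ 0.  -0.4 -2.3] w 0.413
shift mm [ 1.6 -0.9 22.5]
rot deg [-0.01  0.05 -0.03]
```

View pics/w8.png

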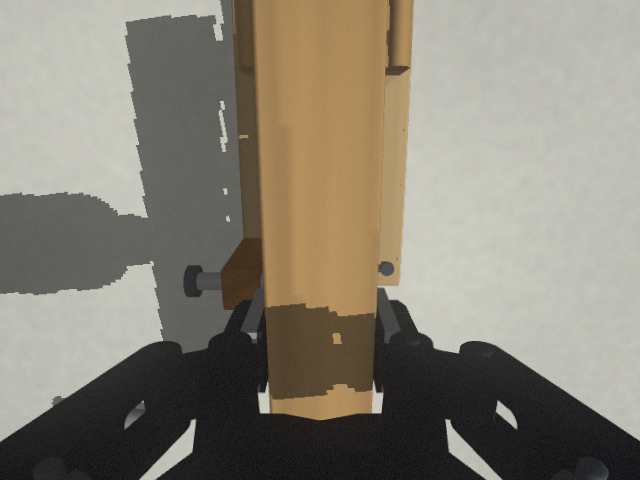

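View pics/s8.png

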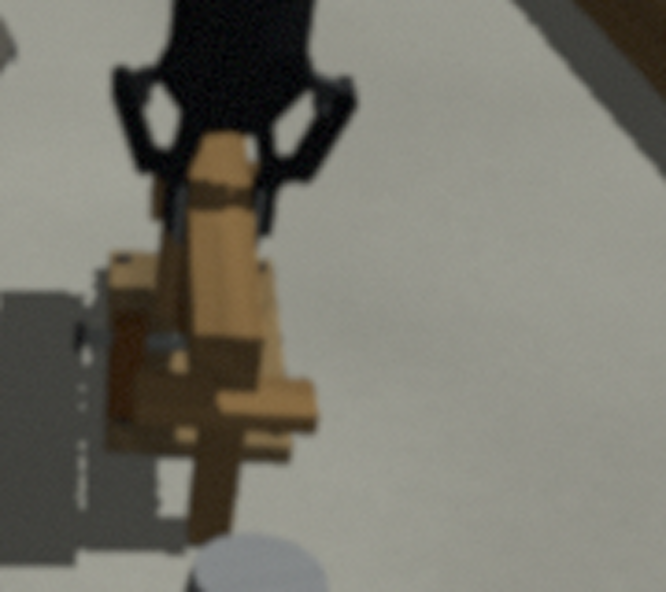

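Call:
apply_moves --pt "0.8 -0.4 2 0 0 0 1" --pt "0.7 -0.4 3 0 0 0 1" --pt "0 0 3 0 0 0 1" --pt "0 0 3 0 0 0 1" --pt "0 0 3 0 0 0 1" --pt "0 0 2 0 0 0 1" --pt "0 0 1 0 0 0 1" --pt "0 0 0 0 0 0 1"

```text
t: 24.85
eef_pos: [0.5363, 0.1863, 0.1112]
tool_rot: [0.0, 0.754, 0.657, -0.0]
contact_force: [-1.1, -0.4, -2.4]
gripper_width: 0.416
```

```bash
python3 -c "
from h import *
from station import imaging
to(.5363,.1862,.107,-7.9)
im=imaging.read_camera('wrist')[:,:,::-1]
cv2.imwrite('pics/w9.png',im)
"
```

```text
t 24.85 pos [0.5363 0.1863 0.1112] yaw_y -7.9 tilt [-0.0004 -0.0007] F [-1.1 -0.4 -2.4] w 0.416
shift mm [-0.1 -0.   4.2]
rot deg [-0.02  0.04 -0.03]
```

View pics/w9.png

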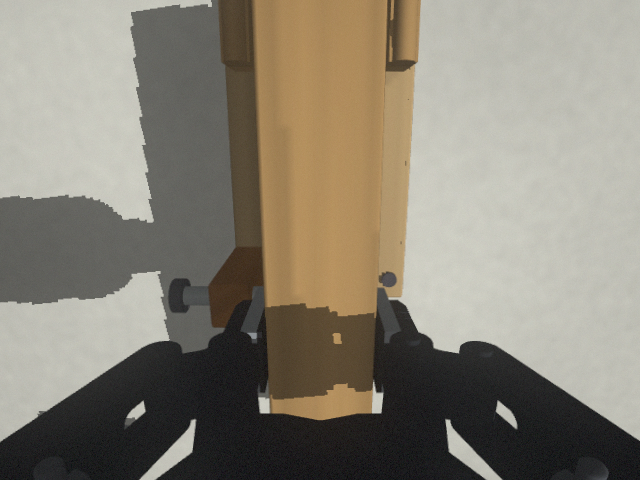

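Call:
apply_moves --pt "0 0 1 0 0 0 1" --pt "0 0 1 0 0 0 1" --pt "0 0 1 0 0 0 1" --pt "0 0 1 0 0 0 1" --pt "0 0 0.5 0 0 0 1" --pt "0 0 0.5 0 0 0 1" --pt "0 0 0.5 0 0 0 1" --pt "0 0 0 0 0 0 1"

```text
t: 25.9
eef_pos: [0.5366, 0.1865, 0.1058]
tool_rot: [0.0, 0.754, 0.657, -0.0]
contact_force: [-0.3, 0.4, -1.9]
gripper_width: 0.415
```

```bash
python3 -c "
from h import *
to(.5363,.1862,.107,-7.9)
"
```

```text
t 25.90 pos [0.5366 0.1865 0.1058] yaw_y -7.9 tilt [ 0.0002 -0.0003] F [-0.3  0.4 -1.9] w 0.415
shift mm [-0.3 -0.2 -1.2]
rot deg [ 0.02  0.02 -0.03]
```

Call:
apply_moves --pt "0 0 0.4 0 0 0 1" --pt "0 0 0.4 0 0 0 1" --pt "0 0 0.4 0 0 0 1" --pt "0 0 0.4 0 0 0 1" --pt "0 0 0.4 0 0 0 1" --pt "0 0 0.4 0 0 0 1" --pt "0 0 0.4 0 0 0 1" --pt "0 0 0 0 0 0 1"

```text
t: 26.9
eef_pos: [0.5366, 0.1865, 0.1057]
tool_rot: [-0.0, 0.754, 0.657, 0.0]
contact_force: [-0.7, -0.2, -0.4]
gripper_width: 0.415
```

```bash
python3 -c "
from h import *
to(.5363,.1862,.107,-7.9)
"
```

```text
t 26.90 pos [0.5366 0.1865 0.1057] yaw_y -7.9 tilt [0.0006 0.0007] F [-0.7 -0.2 -0.4] w 0.415
shift mm [-0.3 -0.3 -1.3]
rot deg [ 0.03 -0.05 -0.02]
```

Call:
apply_moves --pt "0 0 0 0 0 0 0.1" --pt "0 0 0 0 0 0 0" --pt "0 0 0 0 0 0 -0.2" --pt "0 0 0 0 0 0 -0.4" --pt "0 0 0 0 0 0 -0.4" --pt "0 0 0 0 0 0 -0.4" --pt "0 0 -2 0 0 0 -0.4" --pt "0 0 -3 0 0 0 -0.4"

```text
t: 27.9
eef_pos: [0.5373, 0.1867, 0.1105]
tool_rot: [0.0, 0.754, 0.657, 0.001]
contact_force: [-0.7, 0.1, -0.1]
gripper_width: 0.7
```

```bash
python3 -c "
from h import *
from station import imaging
to(.5363,.1862,.2,-7.9)
im=imaging.read_camera('wrist')[:,:,::-1]
cv2.imwrite('pics/w10.png',im)
"
```

```text
t 27.90 pos [0.5373 0.1867 0.1105] yaw_y -7.9 tilt [0.0016 0.0009] F [-0.7  0.1 -0.1] w 0.700
shift mm [ -0.5  -0.8 -89.5]
rot deg [ 0.09 -0.06 -0.03]
```

View pics/w10.png

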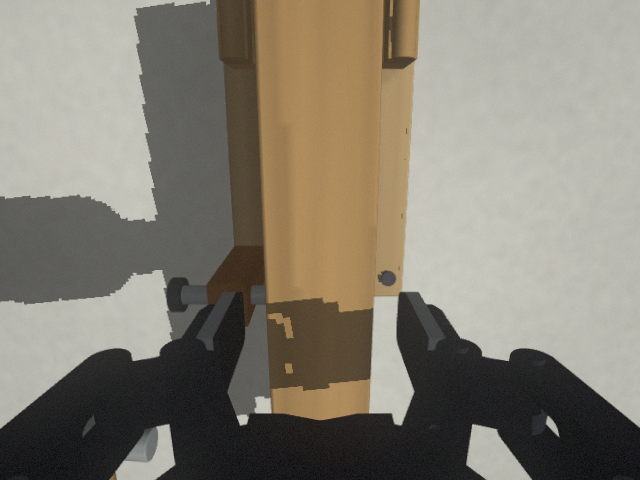

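Released cleanly, and the batten stays centred between the lips. I'll rise straight up and then move aside.

Call:
apply_moves --pt "0 0 -8 0 0 0 -0.4" --pt "0 0 -15 0 0 0 -0.4" --pt "0 0 -30 0 0 0 -0.4" --pt "0 0 -40 0 0 0 -0.4" --pt "0 0 -40 0 0 0 -0.4" --pt "-40 0 -15 0 0 0 -0.4" --pt "-55 0 0 0 0 0 -0.4" --pt "-55 0 0 0 0 0 -0.4"

```text
t: 28.95
eef_pos: [0.518, 0.0393, 0.2716]
tool_rot: [0.001, 0.751, 0.66, 0.006]
contact_force: [0.5, -0.6, 0.1]
gripper_width: 0.702
```

Call:
apply_moves --pt "-50 0 0 0 0 0 -0.4" --pt "-40 0 0 0 0 0 -0.4" --pt "-20 0 0 0 0 0 -0.4" --pt "0 0 0 0 0 0 -0.4" --pt "0 0 0 0 0 0 -0.4" --pt "0 0 0 0 0 0 -0.4" --pt "0 0 0 0 0 0 -0.4" --pt "0 0 0 0 0 0 -0.4"

```text
t: 29.95
eef_pos: [0.503, -0.0746, 0.2769]
tool_rot: [0.003, 0.753, 0.658, 0.009]
contact_force: [0.5, 0.2, -0.9]
gripper_width: 0.7
```

```bash
python3 -c "
from h import *
from station import imaging
to()
im=imaging.read_camera('top')[:,:,::-1]; cv2.imwrite('pics/top11.png',im)
cv2.imwrite('pics/top11r.png',cv2.resize(im[190:345,170:320],None,fx=3.8,fy=3.8,interpolation=cv2.INTER_CUBIC))
im=imaging.read_camera('scene')[:,:,::-1]; cv2.imwrite('pics/scene11.png',im)
cv2.imwrite('pics/s11r.png',cv2.resize(im[160:310,370:550],None,fx=4,fy=4,interpolation=cv2.INTER_CUBIC))
"
```

```text
t 29.95 pos [ 0.503  -0.0746  0.2769] yaw_y -7.6 tilt [0.0178 0.0077] F [ 0.5  0.2 -0.9] w 0.700
shift mm [0. 0. 0.]
```

View pics/top11r.png

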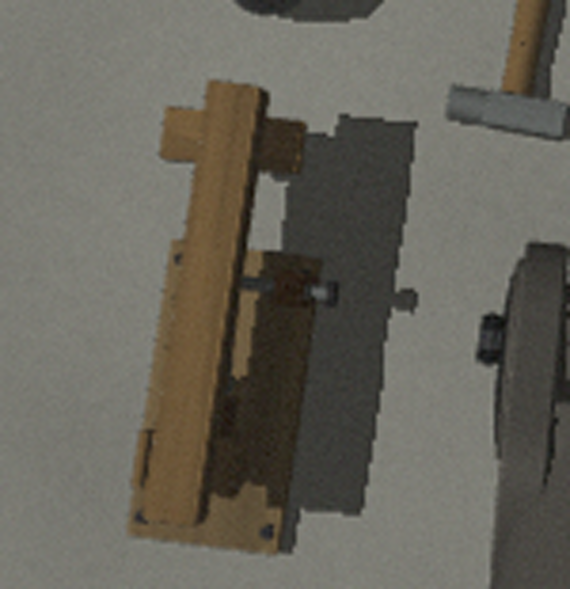

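View pics/s11r.png

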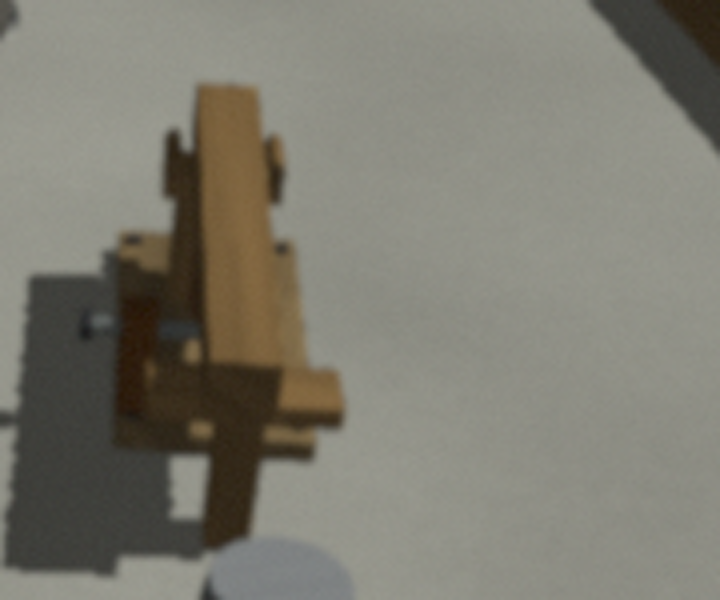

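View pics/top11.png

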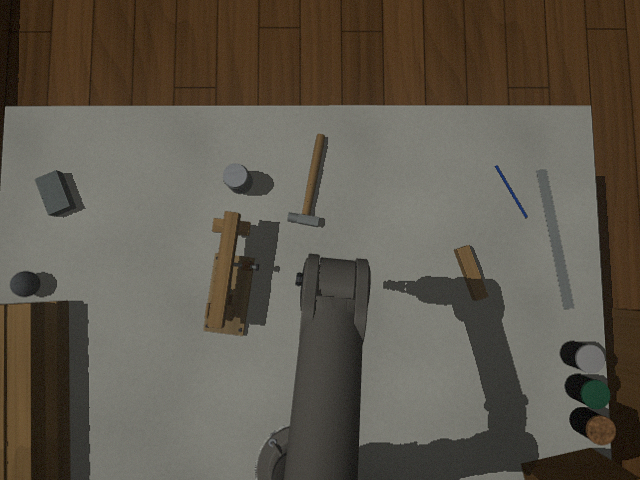

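```bash
python3 - <<'E'
from h import *
w=back("top",crop([(208,80),(266,88),(200,524),(142,518)],3.8,170,190),.136); m=w.mean(0)
print(w.round(4).tolist(),m.round(4),"yaw",np.degrees(np.arctan2(*(w[0]+w[1]-w[2]-w[3])[1::-1])), "len",np.linalg.norm(w[0]-w[3]))
for p in ((.5358,.1823),(.5356,.1863)):
    d=m[:2]-p; C,S=np.cos(-.138),np.sin(-.138); print("rest frame",(C*d[0]+S*d[1]).round(4),(-S*d[0]+C*d[1]).round(4))
E
```

```text
[[0.6809, 0.1829, 0.136], [0.6755, 0.1445, 0.136], [0.3909, 0.1838, 0.136], [0.395, 0.2213, 0.136]] [0.5356 0.1831 0.136 ] yaw -7.756949373574939 len 0.2885520598005288
rest frame -0.0003 0.0008
rest frame 0.0004 -0.0031
```

```bash
python3 -c "
from station import bot
print(bot.hand_in(), bot.get_obs()['t'])"
```

```text
the job is handed in; nothing more can be done
the job is handed in; nothing more can be done
```

The leg is out against its stop screw, and the batten lies released on the rest. I handed the job in at about 30 s of the 72 s allowed.

**Leg:** I pushed it with shut fingers about 100 mm from the hinge until it stopped. I then leaned on it for several seconds, building up to 10.4 N sideways; the highest total I read was 11.4 N. The force was only read at the end of each one-second call, so brief peaks between readings were not seen. From the pictures, the leg came to rest at about 1.49 to 1.54 rad, with the rail against the screw tip.

**Batten:** I gripped it at mid-length and lowered it slowly into the cradle and onto the leg's head. It landed at the expected height and I let go with almost no force on the tool. In the last top picture its centre is within about 1 mm of the middle between the seats. It lies within about 0.2° of the rest's line and between both lips. The robot was well clear and touching nothing.

**Bystanders:** The offcut, hammer and tin look unmoved in the last pictures.

**A disagreement between cameras:** The top camera placed the rest about 3 to 4 mm further sideways than the wrist camera did; the scene camera leaned the wrist camera's way. I used the wrist camera for the final alignment, since it showed the batten and the lips together. The last top picture compares the batten and the rest within that one camera, so the offset does not affect it.

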